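Weigh a stack of stamped heat shields on the bench balance

ROBOT

A 6-joint arm with a two-finger parallel gripper is mounted at the origin on the work surface. World frame = base frame: x ahead of the robot, y to its left, z up, the work surface at z = 0. Lengths are in m, angles in degrees, forces in N, time in s.
With the tool pointing down it reaches from about 0.35 to 0.875 m from the base axis. Payload 4.2 kg.
Tool frame: the origin (TCP) lies midway between the tips of the shut fingers; the grasp point (between the pads) lies 19 mm behind it; z points along the fingers, y is the line along which they close (so a half turn about z gives the same grasp; the last joint's range is limited). The gripper opens to 87 mm and grips with 3 to 60 N. Pads are 19 mm wide; open, the fingers measure 117 mm over their backs; the gripper's body (75 mm by 190 mm) begins 51 mm behind the grasp point.
Start: joints at [-55.371, 22.042, 0.453, 0, -68.411, -14.817], TCP at [0.212, -0.588, 0.223] pointing down, gripper open.
Joint ranges: [-179.83, 179.83], [-69.29, 118.12], [-61.27, 80.66], [-181.25, 117.63], [-171.15, -9.14], [-177.46, 177.46]. Speed limits (degrees/s): [159.86, 159.86, 180, 180, 180, 180].

INTERFACE

Orientations are given as a 3x3 rotation matrix whose columns are the frame's x, y, z axes.
In Python, from station import r, cam gives the robot as it stands (r), with the cameras (cam).
- The arm moves only by the tool inch_along, called after ">>>" as name([rows], argument=value, ...), one row to a line, values as JSON. Schema: {"type":"object","properties":{"offsets":{"type":"array","items":{"type":"object","properties":{"aperture":{"type":"number"},"sx":{"type":"number"},"sy":{"type":"number"},"sz":{"type":"number"},"wx":{"type":"number"},"wy":{"type":"number"},"wz":{"type":"number"}},"additionalProperties":false,"required":["aperture"]},"minItems":1,"maxItems":8},"only":{"type":"string"},"quiet":{"type":"boolean"},"lines":{"type":"string"}},"required":["offsets"],"additionalProperties":false}. offsets is a list of rows, 1 to 8 of them, each an object with the fields aperture (the opening from 0.0 (shut) to 1.0 (fully open)), sx, sy, sz (the shift in fractions of the full range, 1 being 50 cm), wx, wy, wz (a rotation vector in a scale on which 1.0 is 120 degrees); a field left out counts as zero (the opening has to be given); each row is the pose to reach, as a shift and turn from the pose commanded when the call began, along the tool's axes at that moment; what a row does not reach only later rows make up. A row lasts 1/10 s, in which the tool goes at most 0.05 m and 8.59 degrees, less where a joint would pass 70% of its speed; a pose out of reach is approached as far as the arm can. The fingers move at their own pace and stop on an object; the grip force is fixed at half the most. Time passes only in rows, so rows that do not move let the fingers close. The tool returns the time, the measured TCP pose, the force, the opening and the grip force at its end. only (a regular expression) keeps the lines of the reply that match it, lines (a string "A,B") keeps lines A to B, and quiet returns only ok. Shift and turn numbers lie between -1 and 1, and a call with a number outside is refused. Input that does not fit is refused with a message, and nothing moves.
- r.sense(): the state, without advancing time (a new reading comes with each control period).
- cam.capture(name): name is "side" or "top"; returns a dict with "pixels" (420x560x3 uint8, red, green, blue), "z_map" (420x560 float32, m along the optical axis (not along the pixel's ray), 0 where there is no reading), "K" (3x3 intrinsics, pixels), "world_from_camera" (4x4, takes a point from camera to world coordinates). Camera axes: x right, y up, looking along -z (the intrinsics and any distortion apply to the point x, -y, -z); pixel columns grow to the right and rows downward; lengths in m; the calibration is good to about 2 mm. A picture is of the moment at which its call begins.
- r.finish_job(): hands the job in; it is judged then, once.
The state is a dict: "time_s": time; "joints": joint angles; "joint_velocities": joint speeds; "effort": joint torques, N m; "tcp_pos": TCP position; "ee_rot": TCP orientation; "wrist_force": force on the tool from outside, world axes, zero at the start; "moment": the same for the moment, N m; "gripper_width": opening from 0.0 (shut) to 1.0 (fully open); "gripper_force": force on a finger pad.
Only numpy, scipy, OpenCV 4.12 (cv2) and the standard library are available. Lean on these libraries where they do the work, as an engineer would, in place of code of your own. Each camera call takes 0.05 s, during which the arm holds its last target. There are 200 camera calls.

TASK

Find the weight of the stack of shields lying on one pan of the balance: first press the empty pan down off its stop with a finger, to feel how much is missing, then slide bar weights from the ledge onto that pan, without lifting them, until the beam stands level with its pointer between the two marks. Bars that you do not need stay on the ledge; do not push the shields about on their pan, and leave the other things on the bench alone.

Things in the scene. Friction and masses are not known exactly. Their poses are not given: they have to be found in the camera images.
- balance: Grey bench balance, fixed; base 140 x 460 mm, plus the ledge. Origin: centre of its base, on the bench. y runs along the beam: the empty weigh pan is at y = +130 mm, the shields' pan at y = -130 mm; -x roughly faces the robot. A 34 mm wide column between the pans is 138 mm high. Both pans stay horizontal, so it does not matter where on a pan a load lies
- pointer_tip (a point): Tip of the upright pointer between the pans, 145 mm above the bench, 100 mm above the beam's pivot, on the +x face of the column; it swings along balance y with the beam, in front of a white plate with two black marks
- beam (a joint): Tilt of the beam, rad: 0.10 is level; 0 at the stop with the weigh pan high (weights too light), 0.20 at the stop with it low (too heavy); middle of the pointer between the marks from 0.06 to 0.14. Arms 130 mm. A centring spring (1.96 N m/rad) tilts it 0.065 rad from level per 100 g of difference, up to a stop at 155 g. A finger pressing on the weigh pan counts like a weight (0.98 N per 100 g)
- weigh_pan_top (a point): Centre of the upper face of the weigh pan, a steel plate 120 mm (balance x) x 210 mm (y), 5 mm thick; 14 mm high lip at its +x edge, 6 mm lips at its y ends, no lip on the -x edge by the ledge. It goes up and down with the beam: 69 mm above the bench when level, 82 mm at the high stop, 56 mm at the low stop. Axes as the balance
- part_pan_top (a point): Centre of the upper face of the shields' pan, a plate like the weigh pan but with lips at its y ends only, on the other arm; axes as the balance
- ledge_mid (a point): Centre of the top of the fixed steel ledge on which the bars wait, 120 mm (balance x) x 220 mm (y), 85 mm above the bench, 6 mm lips at its y ends only. Its +x edge is 4 mm from the weigh pan's -x edge; this point is 124 mm to -x of the weigh pan's centre. Axes as the balance
- bar100a: plain aluminium bar weight of 100 g, 80 mm long (its x) x 20 mm wide (its y) x 23 mm high, standing on the ledge with its long way roughly along the balance's x; origin at the centre of its underside
- bar100b: plain aluminium bar weight of 100 g, 80 mm long (its x) x 20 mm wide (its y) x 23 mm high, standing on the ledge with its long way roughly along the balance's x, twin of bar100a; origin at the centre of its underside
- bar200: plain aluminium bar weight of 200 g, 80 mm long (its x) x 30 mm wide (its y) x 31 mm high, standing on the ledge with its long way roughly along the balance's x; origin at the centre of its underside
- bar400: plain aluminium bar weight of 400 g, 80 mm long (its x) x 36 mm wide (its y) x 51 mm high, standing on the ledge with its long way roughly along the balance's x. The four bars stand side by side about 48 mm apart, in any order; origin at the centre of its underside
- shields: Stack of four nested half-round aluminium heat shields, handled as one, 150 mm long, 112 mm over the flanges, 65 mm high, on its pan, lying along the balance's y; total weight unknown, between 200 and 700 g; any such weight can be balanced to within the marks with the bars given. Origin at the centre of its underside
- spare_shield: Bystander: two nested shields lying on the bench, 150 x 122 x 62 mm; origin at the centre of the underside
- clip_bin: Bystander: blue open bin 140 x 100 x 60 mm; origin at the centre of the underside
- marker: Bystander: marker pen 135 mm long, 17 mm thick, lying; origin under its middle

How it is judged (in metres and radians):
On the way:
1. the empty weigh pan is pressed down off its stop (beam beyond 0.015 rad) while all four bars are still on the ledge (value of joint beam above 0.015 rad and x of each of bar100a, bar100b, bar200, bar400 in the frame of ledge_mid below 0.024 m), for 0.2 s.
At the end, for the whole second after the job is handed in: The beam is at rest between 0.06 and 0.14 rad, level being 0.10 (pointer between the marks); every bar lies flat and at rest either wholly on the weigh pan or wholly on the ledge; the shields rest on their pan (value of joint beam between 0.06 and 0.14 rad and velocity of joint beam between -0.03 and 0.03 rad/s and ((z of bar100a in the frame of weigh_pan_top between -0.004 and 0.004 m and x of bar100a in the frame of weigh_pan_top between -0.03 and 0.03 m and y of bar100a in the frame of weigh_pan_top between -0.1 and 0.1 m and angle between bar100a's own z axis and vertical below 0.06 rad) or (z of bar100a in the frame of ledge_mid between -0.003 and 0.004 m and x of bar100a in the frame of ledge_mid between -0.07 and 0.024 m and angle between bar100a's own z axis and vertical below 0.04 rad)) and linear speed of each of bar100a, bar100b, bar200, bar400 below 0.02 m/s and ((z of bar100b in the frame of weigh_pan_top between -0.004 and 0.004 m and x of bar100b in the frame of weigh_pan_top between -0.03 and 0.03 m and y of bar100b in the frame of weigh_pan_top between -0.1 and 0.1 m and angle between bar100b's own z axis and vertical below 0.06 rad) or (z of bar100b in the frame of ledge_mid between -0.003 and 0.004 m and x of bar100b in the frame of ledge_mid between -0.07 and 0.024 m and angle between bar100b's own z axis and vertical below 0.04 rad)) and ((z of bar200 in the frame of weigh_pan_top between -0.004 and 0.004 m and x of bar200 in the frame of weigh_pan_top between -0.03 and 0.03 m and y of bar200 in the frame of weigh_pan_top between -0.1 and 0.1 m and angle between bar200's own z axis and vertical below 0.06 rad) or (z of bar200 in the frame of ledge_mid between -0.003 and 0.004 m and x of bar200 in the frame of ledge_mid between -0.07 and 0.024 m and angle between bar200's own z axis and vertical below 0.04 rad)) and ((z of bar400 in the frame of weigh_pan_top between -0.004 and 0.004 m and x of bar400 in the frame of weigh_pan_top between -0.03 and 0.03 m and y of bar400 in the frame of weigh_pan_top between -0.1 and 0.1 m and angle between bar400's own z axis and vertical below 0.06 rad) or (z of bar400 in the frame of ledge_mid between -0.003 and 0.004 m and x of bar400 in the frame of ledge_mid between -0.07 and 0.024 m and angle between bar400's own z axis and vertical below 0.04 rad)) and z of shields in the frame of part_pan_top between -0.005 and 0.006 m); the robot touches nothing.
It fails at once if a weight bar was lifted (its underside more than 25 mm above the ledge) (z of any of bar100a, bar100b, bar200, bar400 in the frame of ledge_mid above 0.025 m).
It fails at once if a weight bar fell off the balance (height (world z) of any of bar100a, bar100b, bar200, bar400 below 0.04 m).
It fails at once if the shields were pushed more than 35 mm off the middle of their pan (x of shields in the frame of part_pan_top below -0.035 m or x of shields in the frame of part_pan_top above 0.035 m or y of shields in the frame of part_pan_top below -0.035 m or y of shields in the frame of part_pan_top above 0.035 m).
It fails at once if a bystander (spare shield, bin or marker) was moved more than 30 mm (distance of any of spare_shield, clip_bin, marker from where it was at the start of the episode above 0.03 m).
It also fails if it takes over 61 s, if anything falls off the work surface, if the arm or the gripper's body presses on something with over 40 N, if the wrist force passes 120 N, or if a joint passes its speed limit or range.

## Working session

There is one attempt and no reset: what is moved stays moved. The work goes in short steps, Python scripts to look and compute and a tool call to move; the robot and the scene stay as the last step left them, time stands still between calls to the robot, and variables do not carry over. Pictures are saved under pics/ and viewed, at most 10 in all, crops included, and the job is handed in when it is done.

```bash
ls; mkdir -p pics; python3 - <<'E'
from station import r, cam
import cv2,numpy as np
for n in("side","top"):
    c=cam.capture(n); cv2.imwrite(f"pics/{n}0.png",c["pixels"][:,:,::-1]); np.savez(f"{n}0.npz",**c)
    print(n,c["K"].round(1).tolist(),c["world_from_camera"].round(3).tolist(),(c["z_map"]>0).mean())
s=r.sense();print(s["time_s"],s["tcp_pos"],np.round(s["ee_rot"],3).tolist(),s["wrist_force"],s["gripper_width"])
E
```

```text
pics
station.py
side [[401.9, 0.0, 285.5], [0.0, 401.9, 209.7], [0.0, 0.0, 1.0]] [[-0.912, 0.215, -0.35, 0.137], [-0.41, -0.522, 0.748, 0.864], [-0.021, 0.825, 0.564, 0.775], [0.0, 0.0, 0.0, 1.0]] 0.9958205782312926
top [[439.7, 0.0, 275.1], [0.0, 439.7, 211.8], [0.0, 0.0, 1.0]] [[-0.02, 0.985, -0.171, 0.332], [-1.0, -0.016, 0.023, 0.027], [0.02, 0.171, 0.985, 1.189], [0.0, 0.0, 0.0, 1.0]] 0.9959778911564626
0.1 [ 0.21165428 -0.58749939  0.22159426] [[-0.941, -0.339, -0.001], [-0.339, 0.941, 0.002], [0.0, 0.002, -1.0]] [-1.03976265 -0.09887815 -0.61163089] 1.0025084380899476
```

View pics/side0.png

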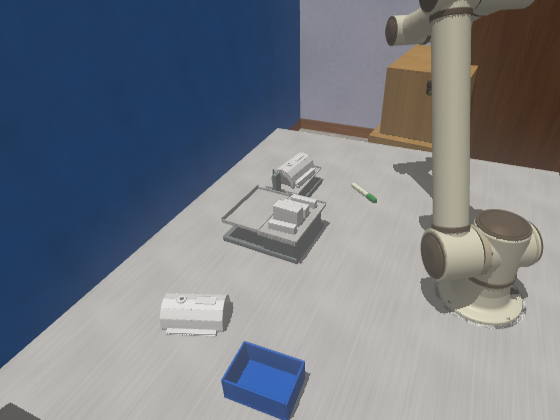

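View pics/top0.png

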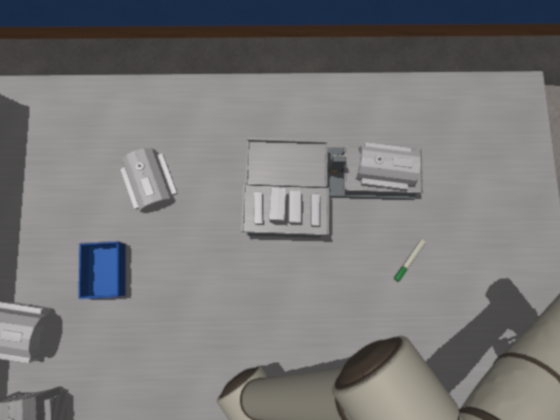

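The side view shows the balance at about (275,220), with the bars at (290,215). The top view shows the bars at (258,208), (277,204), (295,206) and (316,209) on the ledge, the empty pan at (288,163), the shields at (390,165) and the pointer at (338,163).

```bash
cat > h.py <<'E'
import numpy as np,cv2
def pts(c):
    K=c["K"];z=c["z_map"];v,u=np.mgrid[:z.shape[0],:z.shape[1]]
    P=np.stack([(u-K[0,2])/K[0,0]*z,-(v-K[1,2])/K[1,1]*z,-z],-1)
    T=c["world_from_camera"];return P@T[:3,:3].T+T[:3,3]
def rect(P):
    (c,s,a)=cv2.minAreaRect((P[:,:2]*1000).astype(np.float32)); return np.round(c,1),np.round(s,1),round(a,1)
E
python3 - <<'E'
from h import *
for n in("top","side"):
    c=dict(np.load(n+"0.npz"));P=pts(c);z=P[...,2]
    reg=(P[...,0]>.35)&(P[...,0]<.75)&(abs(P[...,1])<.45)
    H=np.histogram(z[reg],bins=np.arange(-.01,.2,.005));print(n,list(zip((H[1][:-1]*1000).round().astype(int),H[0])))
    for lo,hi in((.074,.095),(.1,.113),(.112,.121),(.125,.142)):
        m=(reg&(z>lo)&(z<hi)).astype(np.uint8)
        N,L,S,C=cv2.connectedComponentsWithStats(m,connectivity=4)
        for i in range(1,N):
            if S[i,4]>25: Q=P[L==i];print(lo,S[i].tolist(),rect(Q),np.median(Q[:,2]).round(4))
c=dict(np.load("top0.npz"));im=c["pixels"][120:250,220:440,::-1]
cv2.imwrite("pics/crop0.png",cv2.resize(im,None,fx=3.6,fy=3.6,interpolation=cv2.INTER_CUBIC))
E
```

```text
top [(np.int64(-10), np.int64(405)), (np.int64(-5), np.int64(14068)), (np.int64(0), np.int64(15459)), (np.int64(5), np.int64(1093)), (np.int64(10), np.int64(612)), (np.int64(15), np.int64(1077)), (np.int64(20), np.int64(340)), (np.int64(25), np.int64(75)), (np.int64(30), np.int64(158)), (np.int64(35), np.int64(214)), (np.int64(40), np.int64(232)), (np.int64(45), np.int64(315)), (np.int64(50), np.int64(921)), (np.int64(55), np.int64(1204)), (np.int64(60), np.int64(265)), (np.int64(65), np.int64(54)), (np.int64(70), np.int64(104)), (np.int64(75), np.int64(910)), (np.int64(80), np.int64(3789)), (np.int64(85), np.int64(1801)), (np.int64(90), np.int64(303)), (np.int64(95), np.int64(270)), (np.int64(100), np.int64(271)), (np.int64(105), np.int64(634)), (np.int64(110), np.int64(578)), (np.int64(115), np.int64(849)), (np.int64(120), np.int64(231)), (np.int64(125), np.int64(15)), (np.int64(130), np.int64(173)), (np.int64(135), np.int64(385)), (np.int64(140), np.int64(20)), (np.int64(145), np.int64(1)), (np.int64(150), np.int64(0)), (np.int64(155), np.int64(0)), (np.int64(160), np.int64(0)), (
[... 2876 characters left out ...]
068
0.1 [291, 194, 26, 11, 144] (array([525.2, -98.7]), array([24.9, 79. ]), 88.5) 0.1069
0.1 [273, 212, 30, 11, 110] (array([531.9,  10.6]), array([84.9, 32.9]), 18.1) 0.1067
0.1 [268, 218, 29, 12, 171] (array([532. ,  44.4]), array([80.2, 23. ]), 0.8) 0.107
0.112 [276, 152, 33, 21, 247] (array([ 644.4, -296.3]), array([159.7,  47.8]), 83.0) 0.1166
0.112 [284, 199, 25, 12, 86] (array([529.7, -56.9]), array([29.5, 81.6]), 73.8) 0.1154
0.112 [273, 209, 30, 10, 78] (array([532.1,  10.8]), array([84.5, 29.3]), 15.8) 0.117
0.125 [272, 169, 9, 11, 60] (array([ 647.8, -158.5]), array([23.7, 37.6]), 13.0) 0.1361
0.125 [273, 200, 30, 16, 279] (array([535.4,  -4.8]), array([40.5, 81.5]), 84.4) 0.1351
```

View pics/crop0.png

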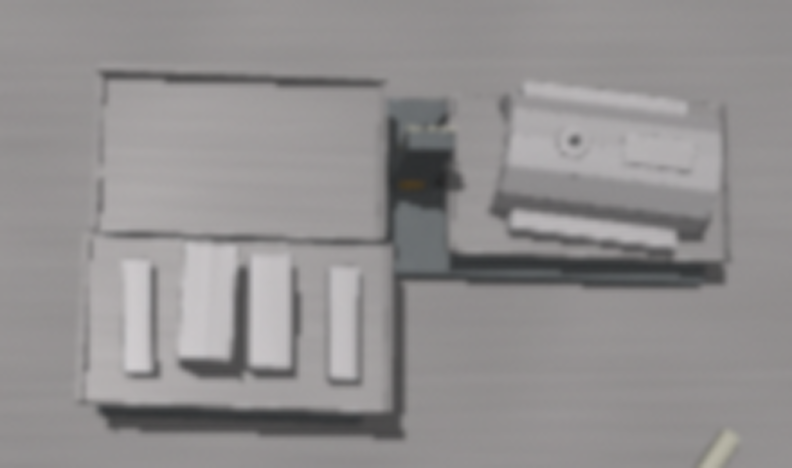

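The crop shows the bars from left to right as 100, 400, 200 and 100 on the ledge. The heights found in both views are 0.108, 0.136, 0.116 and 0.108. The pan is empty, and the column is at crop (430,135). The balance yaw is about -2.7°. I'll move above the pan with the fingers shut.

Careful with the scale: shifts go in shares of 50 cm and turns go in shares of 120 degrees. That gives: -0.3 m is -0.6, 0.187 m is 0.374, 22.5 degrees is 0.1875.

```bash
cat >> h.py <<'E'
X=np.array([.9989,-.047,0]);Y=np.array([.047,.9989,0]);LEDGE=np.array([.531,-.0251,0]);PAN=LEDGE+.124*X
def led(x,y,z): return LEDGE+x*X+y*Y+[0,0,z]      # point in ledge frame, world height z
def go(*targets):                                   # targets -> shifts in tool axes, turn to balance axes
    from station import r, cam
    from scipy.spatial.transform import Rotation as R
    s=r.sense();A=np.array(s["ee_rot"]);W=np.c_[-X,Y,[0,0,-1]]
    print("t",s["time_s"],"tcp",s["tcp_pos"].round(4),"F",s["wrist_force"].round(2),"turn",R.from_matrix(A.T@W).as_rotvec(degrees=True).round(2))
    for t in targets: print((A.T@(t-s["tcp_pos"])).round(4))
E
```

>>> inch_along([
  {"aperture": 0, "sx": -0.08, "sy": 0.046, "wz": 0.0625},
  {"aperture": 0, "sx": -0.16, "sy": 0.094, "wz": 0.125},
  {"aperture": 0, "sx": -0.24, "sy": 0.14, "wz": 0.1875},
  {"aperture": 0, "sx": -0.32, "sy": 0.188, "wz": 0.1875},
  {"aperture": 0, "sx": -0.4, "sy": 0.234, "wz": 0.1875},
  {"aperture": 0, "sx": -0.48, "sy": 0.28, "wz": 0.1875},
  {"aperture": 0, "sx": -0.54, "sy": 0.32, "wz": 0.1875},
  {"aperture": 0, "sx": -0.6, "sy": 0.374, "wz": 0.1875},
])

```text
time_s: 0.9
tcp_pos: [0.4317, -0.3089, 0.2221]
ee_rot: [[-0.999, 0.047, -0.0], [0.047, 0.999, 0.0], [0.001, 0.0, -1.0]]
wrist_force: [0.5, -0.5, -0.6]
gripper_width: 0.356
gripper_force: 0.0
```

```bash
python3 -c "
from h import *
go(led(.124,.0,.15))"
```

```text
t 0.9 tcp [ 0.4317 -0.3089  0.2221] F [ 0.49 -0.53 -0.55] turn [ 0.01 -0.03  0.02]
[-0.21    0.2881  0.072 ]
```

In the tool's units: 0.288 m is 0.576, 0.255 m is 0.51.

>>> inch_along([
  {"aperture": 0, "sx": -0.05, "sy": 0.07},
  {"aperture": 0, "sx": -0.106, "sy": 0.146},
  {"aperture": 0, "sx": -0.16, "sy": 0.22},
  {"aperture": 0, "sx": -0.214, "sy": 0.294},
  {"aperture": 0, "sx": -0.268, "sy": 0.368},
  {"aperture": 0, "sx": -0.32, "sy": 0.44},
  {"aperture": 0, "sx": -0.37, "sy": 0.51, "sz": 0.04},
  {"aperture": 0, "sx": -0.42, "sy": 0.576, "sz": 0.1},
], quiet=true)

```text
ok
```

>>> inch_along([
  {"aperture": 0, "sz": 0.06},
  {"aperture": 0, "sz": 0.1},
  {"aperture": 0, "sz": 0.1},
  {"aperture": 0, "sz": 0.1},
])

```text
time_s: 2.1
tcp_pos: [0.6535, -0.0334, 0.1233]
ee_rot: [[-0.999, 0.047, -0.0], [0.047, 0.999, -0.001], [0.0, -0.001, -1.0]]
wrist_force: [-0.6, 0.1, 0.5]
gripper_width: 0.011
gripper_force: 0.0
```

```bash
python3 -c "
from h import *
go(led(.124,.0,.07))"
```

```text
t 2.1 tcp [ 0.6535 -0.0334  0.1233] F [-0.62  0.12  0.51] turn [-0.04 -0.02  0.02]
[-0.0012  0.0026  0.0533]
```

```bash
cat >> h.py <<'E'
def avg(n=16):
    from station import r, cam
    f=[];z=[]
    for _ in range(n):
        cam.capture("top");s=r.sense();f.append(s["wrist_force"]);z.append(s["tcp_pos"])
    print("F",np.mean(f,0).round(3),"sd",np.std(f,0).round(2),"tcp",np.mean(z,0).round(4),s["time_s"])
E
python3 -c "
from h import *
avg()"
```

```text
F [-0.039 -0.082 -0.047] sd [0.54 0.4  0.5 ] tcp [ 0.6537 -0.0333  0.124 ] 2.9
```

>>> inch_along([
  {"aperture": 0, "sz": 0.04},
  {"aperture": 0, "sz": 0.068},
  {"aperture": 0, "sz": 0.08},
  {"aperture": 0, "sz": 0.088},
  {"aperture": 0, "sz": 0.096},
  {"aperture": 0, "sz": 0.1},
  {"aperture": 0, "sz": 0.1},
  {"aperture": 0, "sz": 0.1},
])

```text
time_s: 3.7
tcp_pos: [0.6529, -0.0335, 0.0741]
ee_rot: [[-0.999, 0.047, -0.001], [0.047, 0.999, -0.0], [0.001, -0.001, -1.0]]
wrist_force: [-4.1, 0.0, 6.1]
gripper_width: 0.003
gripper_force: 2.7
```

```bash
python3 -c "
from h import *
avg()"
```

```text
F [-3.867  0.113  5.572] sd [0.48 0.47 0.41] tcp [ 0.653  -0.0334  0.0742] 4.5
```

The press gives 5.6 N at tilt 0.06, so S is about 635 g. That calls for 400 + 200. I'll push bar400 first.

```bash
python3 -c "
from h import *
go(led(.124,0,.18),led(-.065,.0208,.18),led(-.065,.0208,.096))"
```

```text
t 4.5 tcp [ 0.6529 -0.0334  0.0742] F [-3.36 -0.64  5.67] turn [-0.02 -0.04  0.01]
[-0.0017  0.0026 -0.1058]
[ 0.1873  0.0234 -0.1057]
[ 0.1872  0.0234 -0.0217]
```

In the tool's units: 0.187 m is 0.374, 0.17 m is 0.34.

>>> inch_along([
  {"aperture": 0, "sz": -0.03},
  {"aperture": 0, "sz": -0.1},
  {"aperture": 0, "sz": -0.2},
  {"aperture": 0, "sx": 0.08, "sy": 0.01, "sz": -0.212},
  {"aperture": 0, "sx": 0.17, "sy": 0.022, "sz": -0.212},
  {"aperture": 0, "sx": 0.26, "sy": 0.034, "sz": -0.212},
  {"aperture": 0, "sx": 0.34, "sy": 0.044, "sz": -0.212},
  {"aperture": 0, "sx": 0.374, "sy": 0.0468, "sz": -0.212},
], quiet=true)

```text
ok
```

>>> inch_along([
  {"aperture": 0, "sz": 0.04},
  {"aperture": 0, "sz": 0.1},
  {"aperture": 0, "sz": 0.15},
  {"aperture": 0, "sz": 0.168},
  {"aperture": 0, "sz": 0.168},
])

```text
time_s: 5.8
tcp_pos: [0.4675, -0.0012, 0.0945]
ee_rot: [[-0.999, 0.047, -0.002], [0.047, 0.999, -0.001], [0.002, -0.001, -1.0]]
wrist_force: [0.7, 0.1, 0.0]
gripper_width: 0.006
gripper_force: 0.0
```

```bash
python3 -c "
from h import *
go(led(.0765,.0208,.096))"
```

```text
t 5.8 tcp [ 0.4675 -0.0012  0.0945] F [0.68 0.15 0.04] turn [-0.04 -0.09  0.01]
[-1.41e-01 -1.00e-04 -1.80e-03]
```

In the tool's units: -0.105 m is -0.21, -0.097 m is -0.194.

>>> inch_along([
  {"aperture": 0, "sx": -0.03, "sz": -0.002},
  {"aperture": 0, "sx": -0.05, "sz": -0.002},
  {"aperture": 0, "sx": -0.074, "sz": -0.002},
  {"aperture": 0, "sx": -0.104, "sz": -0.002},
  {"aperture": 0, "sx": -0.134, "sz": -0.002},
  {"aperture": 0, "sx": -0.164, "sz": -0.002},
  {"aperture": 0, "sx": -0.194, "sz": -0.002},
  {"aperture": 0, "sx": -0.21, "sz": -0.002},
])

```text
time_s: 6.6
tcp_pos: [0.5741, -0.0061, 0.0964]
ee_rot: [[-0.999, 0.047, 0.001], [0.047, 0.999, 0.0], [-0.001, 0.0, -1.0]]
wrist_force: [-2.2, -0.1, 0.5]
gripper_width: 0.006
gripper_force: 0.9
```

```bash
python3 -c "
from h import *
go(led(.0765,.0208,.096))
from station import r, cam
c=cam.capture('side');cv2.imwrite('pics/s1.png',cv2.resize(c['pixels'][150:270,200:360,::-1],None,fx=4,fy=4))"
```

```text
t 6.6 tcp [ 0.5741 -0.0061  0.0964] F [-2.24 -0.06  0.46] turn [ 0.01  0.04 -0.02]
[-0.0344 -0.0002  0.0004]
```

View pics/s1.png

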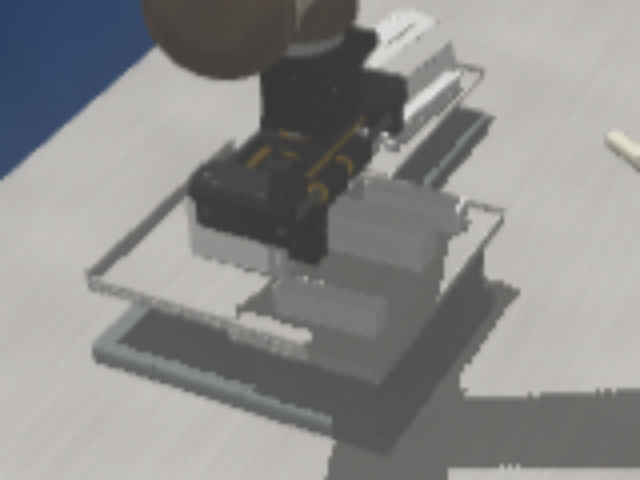

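The side crop shows bar400 (235,240) upright ahead of the fingers and mostly over the pan, with the other three bars still on the ledge. I'll continue the push.

In the tool's units: -0.036 m is -0.072, -0.031 m is -0.062.

>>> inch_along([
  {"aperture": 0, "sx": -0.024},
  {"aperture": 0, "sx": -0.048},
  {"aperture": 0, "sx": -0.062},
  {"aperture": 0, "sx": -0.072},
  {"aperture": 0, "sx": -0.072},
])

```text
time_s: 7.15
tcp_pos: [0.6093, -0.0076, 0.0963]
ee_rot: [[-0.999, 0.047, 0.001], [0.047, 0.999, 0.0], [-0.001, 0.0, -1.0]]
wrist_force: [-0.8, 0.5, 0.8]
gripper_width: 0.006
gripper_force: 0.0
```

```bash
python3 -c "
from h import *
go(led(.05,.0208,.096),led(.05,.0208,.17),led(-.065,-.0231,.17),led(-.065,-.0231,.096))"
```

```text
t 7.15 tcp [ 0.6093 -0.0076  0.0963] F [-0.76  0.45  0.79] turn [0.01 0.07 0.01]
[ 0.0274 -0.0003  0.0003]
[ 0.0273 -0.0003 -0.0737]
[ 0.1423 -0.0442 -0.0739]
[ 1.424e-01 -4.420e-02  1.000e-04]
```

In the tool's units: 0.142 m is 0.284, 0.135 m is 0.27.

>>> inch_along([
  {"aperture": 0, "sx": 0.02},
  {"aperture": 0, "sx": 0.05, "sz": -0.04},
  {"aperture": 0, "sx": 0.06, "sz": -0.12},
  {"aperture": 0, "sx": 0.12, "sy": -0.02, "sz": -0.15},
  {"aperture": 0, "sx": 0.2, "sy": -0.05, "sz": -0.15},
  {"aperture": 0, "sx": 0.27, "sy": -0.08, "sz": -0.15},
  {"aperture": 0, "sx": 0.284, "sy": -0.088, "sz": -0.148},
  {"aperture": 0, "sx": 0.284, "sy": -0.088, "sz": -0.148},
])

```text
time_s: 7.95
tcp_pos: [0.4634, -0.0454, 0.1709]
ee_rot: [[-0.999, 0.047, 0.002], [0.047, 0.999, 0.0], [-0.002, 0.001, -1.0]]
wrist_force: [0.2, 0.8, 1.7]
gripper_width: 0.003
gripper_force: 0.0
```

```bash
cat >> h.py <<'E'
def look(name):
    from station import r, cam
    for n in("top","side"):
        c=cam.capture(n);P=pts(c);z=P[...,2];Q=P-LEDGE;x=Q@X;y=Q@Y
        for lab,x0,x1 in(("ledge",-.06,.06),("pan",.066,.18)):
            reg=(x>x0)&(x<x1)&(abs(y)<.1)
            zf=np.median(z[reg&(z<.092)&(z>.05)]) if (reg&(z<.092)&(z>.05)).any() else .08
            m=(reg&(z>zf+.012)&(z<.145)).astype(np.uint8);N,L,S,C=cv2.connectedComponentsWithStats(m,connectivity=4)
            print(n,lab,"floor",zf.round(4))
            for i in range(1,N):
                if S[i,4]>30:
                    q=P[L==i];t=np.percentile(q[:,2],80);q=q[q[:,2]>t-.006]-LEDGE;xy=np.c_[q@X,q@Y]
                    print("   top",t.round(4),*rect(xy))
        cv2.imwrite(f"pics/{name}_{n}.png",cv2.resize(c["pixels"][110:270,200:440,::-1],None,fx=3,fy=3))
E
python3 -c "
from h import *
look('a');go(led(-.065,-.0231,.096))"
```

```text
top ledge floor 0.0851
   top 0.1095 [30.8 71.3] [12.6 17.6] 1.8
top pan floor 0.0822
   top 0.1346 [127.4  21.7] [35.4 79.6] 89.4
side ledge floor 0.0845
   top 0.1153 [  0.8 -43.7] [77.4 82.4] 89.7
   top 0.1082 [-1.5 69.2] [81.8 24.2] 0.4
side pan floor 0.0817
   top 0.1321 [126.6  21.7] [81.1 42.3] 1.3
t 8.05 tcp [ 0.4656 -0.0447  0.1707] F [-0.02 -0.16  0.12] turn [0.02 0.13 0.03]
[ 0.0008 -0.0005  0.0747]
```

View pics/a_side.png

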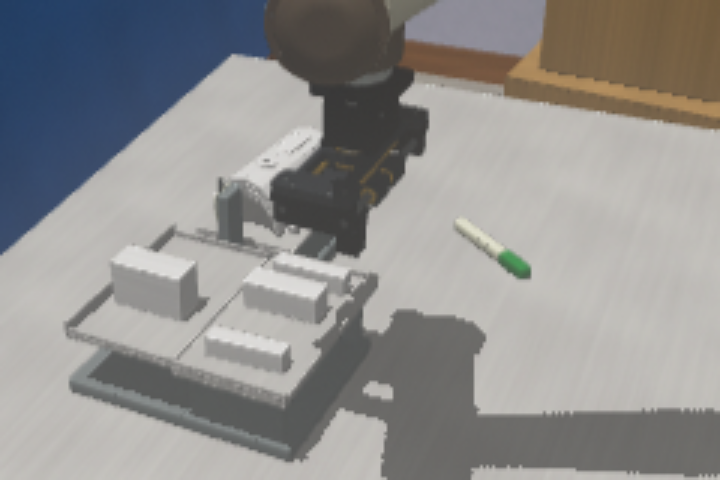

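The side picture shows bar400 standing on the pan at (155,283), with the other three bars on the ledge. The depth puts bar400 at pan x +3, y +22, and the pan is still at its high stop. Next I'll push bar200.

In the tool's units: 0.078 m is 0.156, 0.07 m is 0.14.

>>> inch_along([
  {"aperture": 0, "sz": 0.08},
  {"aperture": 0, "sz": 0.14},
  {"aperture": 0, "sz": 0.156},
  {"aperture": 0, "sx": -0.02, "sz": 0.156},
  {"aperture": 0, "sx": -0.044, "sz": 0.156},
  {"aperture": 0, "sx": -0.072, "sz": 0.156},
  {"aperture": 0, "sx": -0.1, "sz": 0.156},
  {"aperture": 0, "sx": -0.13, "sz": 0.156},
])

```text
time_s: 8.85
tcp_pos: [0.5322, -0.048, 0.0938]
ee_rot: [[-0.999, 0.047, 0.003], [0.047, 0.999, 0.0], [-0.003, 0.0, -1.0]]
wrist_force: [-1.2, 0.7, -0.6]
gripper_width: 0.007
gripper_force: 0.5
```

```bash
python3 -c "
from h import *
go(led(.0765,-.0231,.091))"
```

```text
t 8.85 tcp [ 0.5322 -0.048   0.0938] F [-1.21  0.68 -0.64] turn [0.02 0.16 0.02]
[-0.0742 -0.0004  0.003 ]
```

In the tool's units: -0.074 m is -0.148, -0.068 m is -0.136.

>>> inch_along([
  {"aperture": 0, "sx": -0.02, "sz": 0.004},
  {"aperture": 0, "sx": -0.04, "sz": 0.004},
  {"aperture": 0, "sx": -0.06, "sz": 0.004},
  {"aperture": 0, "sx": -0.08, "sz": 0.004},
  {"aperture": 0, "sx": -0.1, "sz": 0.004},
  {"aperture": 0, "sx": -0.12, "sz": 0.004},
  {"aperture": 0, "sx": -0.136, "sz": 0.004},
  {"aperture": 0, "sx": -0.148, "sz": 0.004},
])

```text
time_s: 9.65
tcp_pos: [0.6042, -0.0515, 0.0901]
ee_rot: [[-0.999, 0.047, -0.0], [0.047, 0.999, -0.0], [0.0, -0.0, -1.0]]
wrist_force: [-1.3, 1.4, -0.7]
gripper_width: 0.005
gripper_force: 0.4
```

```bash
python3 -c "
from h import *
go(led(.0765,-.0231,.091))
look('b')"
```

```text
t 9.65 tcp [ 0.6042 -0.0515  0.0901] F [-1.31  1.38 -0.71] turn [-0.   -0.01  0.  ]
[-0.0021 -0.0001 -0.0009]
top ledge floor 0.085
   top 0.1096 [-1.4 68.7] [77.6 19.5] 5.6
   top 0.1095 [ -0.5 -75.1] [79.4 18.4] 0.8
top pan floor 0.0724
   top 0.1231 [92.1 24.2] [ 9.7 30.2] 1.7
side ledge floor 0.0846
   top 0.1082 [ -2.3 -75. ] [79.3 28.7] 1.3
   top 0.108 [-2.1 69.9] [80. 24.] 4.5
side pan floor 0.0721
   top 0.1215 [115.   21.5] [108.6  51.6] 13.0
```

View pics/b_side.png

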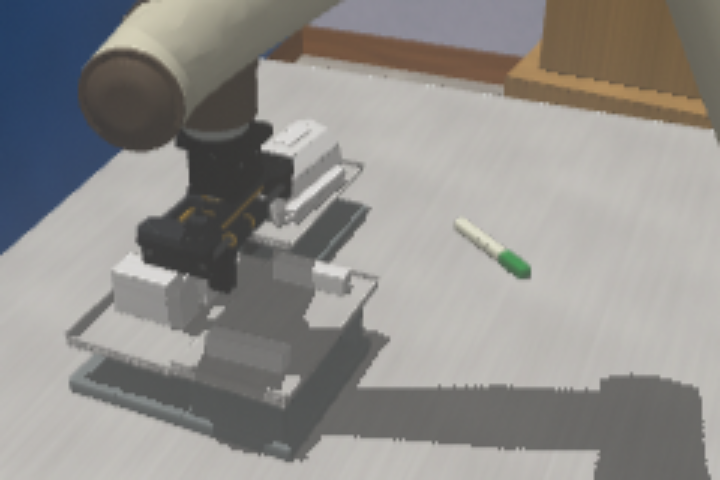

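The picture shows the pan lowered, with bar200 beside bar400 in front of the fingers at (225,275). The pan floor of 0.072 gives a tilt of about 0.076. I'll retreat and check.

In the tool's units: 0.2 m is 0.4, -0.09 m is -0.18.

>>> inch_along([
  {"aperture": 0, "sx": 0.016},
  {"aperture": 0, "sx": 0.05, "sz": -0.03},
  {"aperture": 0, "sx": 0.08, "sz": -0.12},
  {"aperture": 0, "sx": 0.14, "sz": -0.18},
  {"aperture": 0, "sx": 0.23, "sz": -0.2},
  {"aperture": 0, "sx": 0.32, "sz": -0.22},
  {"aperture": 0, "sx": 0.4, "sz": -0.22},
  {"aperture": 0, "sx": 0.4, "sz": -0.22},
])

```text
time_s: 10.55
tcp_pos: [0.398, -0.0427, 0.2004]
ee_rot: [[-0.999, 0.046, -0.001], [0.046, 0.999, 0.001], [0.001, 0.001, -1.0]]
wrist_force: [0.2, -0.4, 0.4]
gripper_width: 0.007
gripper_force: 0.0
```

>>> inch_along([
  {"aperture": 0},
  {"aperture": 0},
  {"aperture": 0},
  {"aperture": 0},
], quiet=true)

```text
ok
```

```bash
python3 -c "
from h import *
look('c')"
```

```text
top ledge floor 0.0852
   top 0.1098 [-1.9 68.9] [78. 20.] 5.6
   top 0.1095 [ 18.2 -74.8] [42.4 18. ] 1.3
top pan floor 0.0694
   top 0.1217 [128.   22.4] [81.  35.3] 1.2
   top 0.1018 [125.4 -24. ] [29. 80.] 88.6
side ledge floor 0.0845
   top 0.108 [ -2.6 -74.3] [79.8 27.9] 3.0
   top 0.1081 [-1.  69.6] [80.8 23.2] 2.4
side pan floor 0.0693
   top 0.1189 [127.   22.3] [39.1 82.8] 89.2
```

View pics/c_top.png

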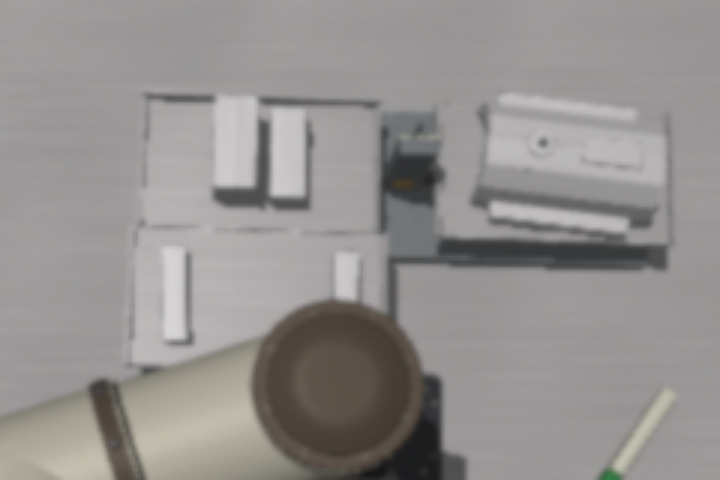

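View pics/c_side.png

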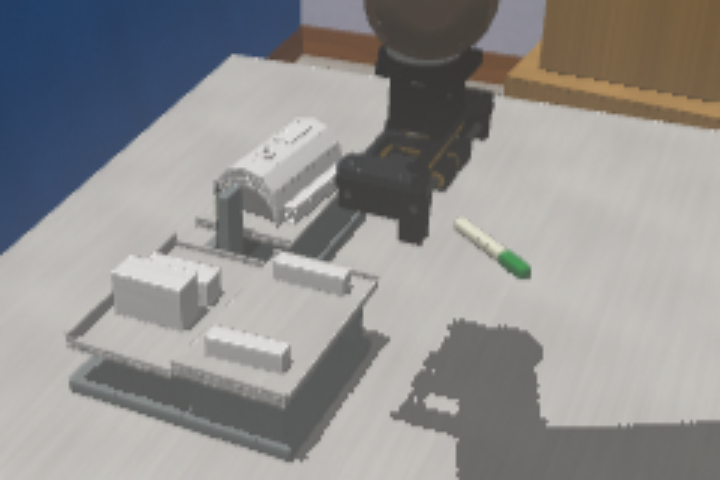

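In both pictures the two bars lie wholly on the pan (top crop (237,145) and (290,155)) and the two 100 g bars are on the ledge. The pan is at 69.4 mm, so the tilt is about 0.097 and the beam is level. I'll check that it has settled, then hand in.

>>> inch_along([
  {"aperture": 0},
  {"aperture": 0},
  {"aperture": 0},
  {"aperture": 0},
  {"aperture": 0},
  {"aperture": 0},
  {"aperture": 0},
  {"aperture": 0},
], quiet=true)

```text
ok
```

```bash
python3 -c "
from h import *
look('d')
from station import r, cam
print(r.finish_job())"
```

```text
top ledge floor 0.0851
   top 0.1098 [-1.8 68.9] [78.1 19.9] 5.5
   top 0.11 [ 17.  -74.8] [44.  18.1] 0.7
top pan floor 0.0694
   top 0.1221 [127.4  22.5] [79.5 35.4] 1.3
   top 0.1021 [125.8 -23.8] [29.2 80.4] 88.9
side ledge floor 0.0845
   top 0.1081 [ -1.9 -75. ] [25.5 80.1] 87.1
   top 0.1077 [-1.2 69.6] [81.  24.3] 3.1
side pan floor 0.0694
   top 0.1191 [127.2  22.4] [40.9 81.3] 88.3
the job is handed in; nothing more can be done
None
```

The job is handed in, with no verdict printed: the shields weigh about 600 g, balanced by bar400 + bar200, with the beam steady at about 0.097 rad (level is 0.10) and both 100 g bars left on the ledge.

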